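# Click the blue adapter sleeve onto the spring-ball spindle

### The job

Fit the blue adapter sleeve onto the upright steel spindle of the calibration bench: slide it down over the rod, flared end down as it stands now, and push it past the two sprung brass balls until it sits fully home on the shoulder and the balls have clicked out above it. Let go of it, and leave the red sleeve where it is.

Things in the scene. Friction and masses are not known exactly. Their poses are not given: they have to be found in the camera images.
- blue_sleeve_center (a point): Centre (half-way up, on the axis) of the loose blue tube-like sleeve standing upright, flared end down. 46 mm tall, 44 mm outside diameter (lowest 9 mm flare to 51 mm), through bore 28 mm, opening to 35 mm at the foot. About 0.11 kg. z is the bore axis, up; yaw does not matter.
- red_sleeve_center (a point): The same point of a red sleeve of the same shape and size: a bystander that must stay where it stands.
- spindle_seat (a point): On the fixed steel spindle's axis at the top of its shoulder, 30 mm above the bench, where the sleeve's foot comes to rest (centre of seated sleeve 23 mm above this). Base plate 100 mm square, 12 mm thick; shoulder 48 mm diameter; rod 24 mm diameter ending 66 mm above this point, last 10 mm tapering to 8 mm. z is the rod axis, up.
- ball_a (a joint): How far (m) one of the two brass balls is pressed in: 0 out, 0.006 fully in. The balls, 14 mm, stand 4 mm out of the rod along the seat's +x (this one) and -x, centres 52.5 mm above the seat. A lowered sleeve stops on them; a push of about 5 to 20 N (less for a well-centred sleeve) drives them in, and they spring out over its upper rim once it is home.
Not all that is in view belongs to the job. Of the things that look like the part that bears blue_sleeve_center, the larger one is meant. What is shaped like the part that bears spindle_seat but purple is not meant.

How it is judged:
At the end, for the whole second after the job is handed in: The blue sleeve is on the rod (axes within 8 mm and 10 degrees, flared end down), its foot within 5 mm of the shoulder, below the balls, which are sprung out (pressed in less than 2.5 mm); the red sleeve is within 30 mm of where it stood (horizontal distance between blue_sleeve_center and spindle_seat below 0.008 m and z of blue_sleeve_center in the frame of spindle_seat below 0.028 m and angle between blue_sleeve_center's own z axis and vertical below 0.17 rad and value of joint ball_a below 0.0025 m and distance of red_sleeve_center from where it was at the start of the episode below 0.03 m); the robot touches nothing.
It fails at once if the red sleeve is moved more than 30 mm (distance of red_sleeve_center from where it was at the start of the episode above 0.03 m).
It also fails if it takes over 48 s, if anything falls off the work surface, if the arm or the gripper's body presses on something with over 40 N, if the wrist force passes 120 N, or if a joint passes its speed limit or range.

### The arm

A 6-joint arm with a two-finger parallel gripper is mounted at the origin on the work surface. World frame = base frame: x ahead of the robot, y to its left, z up, the work surface at z = 0. Lengths are in m, angles in rad, forces in N, time in s.
With the tool pointing down it reaches from about 0.35 to 0.775 m from the base axis. Payload 7.3 kg.
Tool frame: the origin (TCP) lies between the finger pads; the fingertips stand robot.tcp_to_tips ahead of it and the grasp point (between the pads) lies 2 mm behind it (robot.tcp_to_tips is the distance from the TCP to the fingertips, in m); y points along the fingers, x is the direction in which the jaws open and shut, and the axes are right-handed (so a half turn about y gives the same grasp; the last joint's range is limited). The gripper opens to 92 mm and grips with 3 to 60 N. Pads are 19 mm wide; open, the fingers measure 130 mm over their backs; the gripper's body (75 mm by 190 mm) begins 47 mm behind the grasp point.
Start: joints at [-1.379, 0.342, 1.524, -0, 1.275, -0.146], TCP at [0.174, -0.495, 0.244] pointing down, gripper open.
Joint ranges: [-2.53, 2.53], [-0.77, 2.02], [0.04, 2.7], [-1, 4.14], [0.28, 2.66], [-3.11, 3.11]. Speed limits (rad/s): [2.57, 2.57, 3.14, 3.14, 3.14, 3.14].

### API

Orientations are given as [roll, pitch, yaw] about the fixed x, y, z axes, in that order (R = Rz(yaw) Ry(pitch) Rx(roll)).
In Python, from cell import status, read_camera, get_calibration, robot gives the robot as it stands.
- The arm moves only by the shell command python3 -m creep 'ROWS' [FORCE]. ROWS is JSON, a list of rows, each an object of numbers: "dx", "dy", "dz": the shift along the tool's x, y, z in m; "rx", "ry", "rz": the turn, a rotation vector about the tool's x, y, z in rad; "gripper": the opening, from 0 (shut) to 1 (fully open). A call has 1 to 20 rows; each row is the pose to reach, as a shift and turn from the pose commanded when the call began, along the tool's axes at that moment; what a row does not reach only later rows make up. A row lasts 1/8 s, in which the tool goes at most 62.5 mm and 10.7 degrees, less where a joint would pass 70% of its speed; a pose out of reach is approached as far as the arm can. A call with a gripper value outside its range is refused whole. The fingers move at their own pace and stop on an object; FORCE is the grip in N (left out, the last holds). Time passes only in rows, so rows that repeat a pose let the fingers close. It gives the time, the measured TCP pose, the force and the opening at its end, in the units of the state.
- status.observe(): the state, without advancing time (a new reading comes with each control period).
- read_camera(name): name is "scene" or "top" or "wrist"; returns (picture, depth): 480x640x3 uint8, red, green, blue; 480x640 float32, m along the optical axis (not along the pixel's ray), 0 where there is no reading.
- get_calibration(name): a dict with "fx", "fy", "cx", "cy" (pixels), "D" ([k1, k2, p1, p2, k3] as OpenCV has them; the pictures are not rectified), "xyz" and "rotation" of the camera in the world; the wrist camera has in their place "mount" (4x4, takes a point from camera to tool coordinates, whose origin is the TCP and whose axes are the tool frame's). Camera axes: x right, y down, z forward; pixel columns grow to the right and rows downward; lengths in m; the calibration is good to about 2 mm. A picture is of the moment at which its call begins: read the wrist's pose just before it. get_calibration takes no time and is no camera call.
- robot.hand_in(): hands the job in, once; it reports no verdict.
The state is a dict: "time": time; "qpos": joint angles; "qvel": joint speeds; "joint_efforts": joint torques, N m; "tool_pos": TCP position; "tool_rot": TCP orientation; "contact_force": force on the tool from outside, world axes, zero at the start; "torque": the same for the moment, N m; "opening": finger opening in m.
Only numpy, scipy, OpenCV 4.12 (cv2) and the standard library are available. Lean on these libraries where they do the work, as an engineer would, in place of code of your own. Each camera call takes 0.05 s, during which the arm holds its last target.

## Working session

There is one attempt and no reset: what is moved stays moved. The work goes in short steps, Python scripts to look and compute and a shell command to move; the robot and the scene stay as the last step left them, time stands still between calls to the robot, and variables do not carry over. Pictures are saved under pics/ and viewed, and the job is handed in when it is done.

```bash
ls; mkdir -p pics
python3 - <<'E'
from cell import status, read_camera, get_calibration, robot
import cv2,numpy as np
print(status.observe(), robot.tcp_to_tips)
for n in ["scene","top"]:
    p,d=read_camera(n); np.savez(f"{n}0.npz",p=p,d=d); cv2.imwrite(f"pics/{n}0.png",p[:,:,::-1]); print(n,get_calibration(n))
E
```

```text
pics
{'time': 0.0, 'qpos': array([-1.37897861e+00,  3.42707560e-01,  1.52498284e+00, -6.75578230e-06,
        1.27540123e+00, -1.46008221e-01]), 'qvel': array([-1.09826480e-03,  4.13024810e-04,  2.57155191e-05, -5.24970061e-04,
       -1.94704967e-03, -1.25762130e-03]), 'joint_efforts': array([-4.81107600e-04, -4.31243634e+01, -2.44214988e+01,  7.16820988e-02,
        5.59913332e-02, -1.17936665e-04]), 'tool_pos': array([ 0.17394853, -0.49495575,  0.24306474]), 'tool_rot': array([-1.57058463e+00,  1.48396120e-03, -1.23296826e+00]), 'contact_force': array([0.00565173, 1.21727576, 0.8231525 ]), 'torque': array([ 0.02080053,  0.00325151, -0.03060273]), 'opening': 0.09213921501309989} 0.017
scene {'fx': 527.8981337241283, 'fy': 527.8981337241283, 'cx': 322.45698359604705, 'cy': 240.26528476374423, 'D': array([-0.02575864,  0.        ,  0.        ,  0.        ,  0.        ]), 'xyz': array([1.08011749, 0.08861612, 0.74602753]), 'rotation': array([-2.37889526,  0.01195738,  1.76196566])}
top {'fx': 541.6795978371426, 'fy': 541.6795978371426, 'cx': 321.33863755852525, 'cy': 251.06977031155952, 'D': array([-0.16824345,  0.        ,  0.        ,  0.        ,  0.        ]), 'xyz': array([ 0.3960808 , -0.03837767,  0.86106685]), 'rotation': array([-3.05313057,  0.01299398, -1.55153146])}
```

View pics/scene0.png

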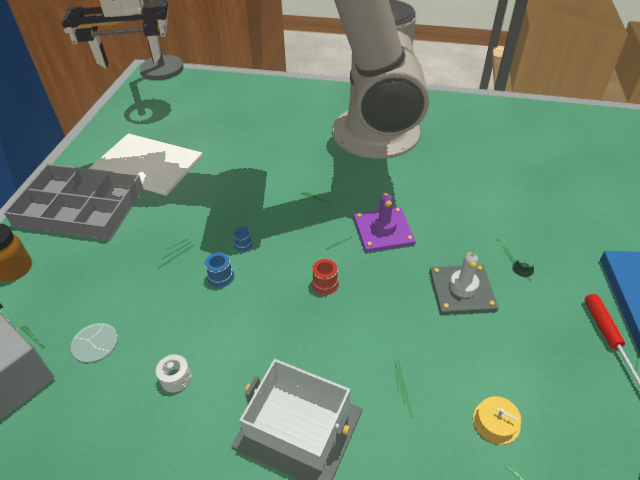

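View pics/top0.png

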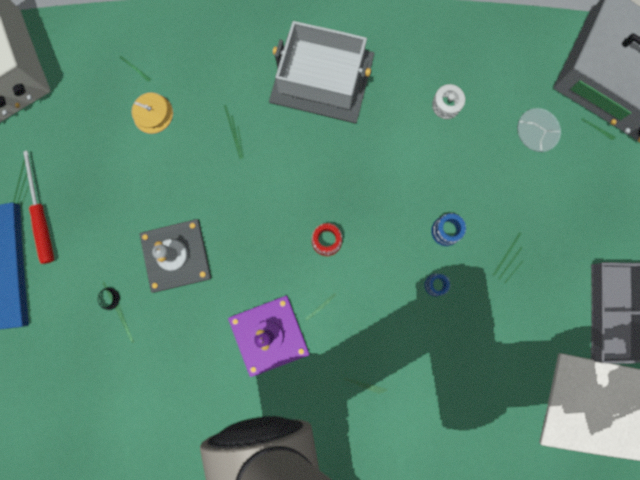

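```bash
cat > h.py <<'E'
import numpy as np,cv2
from scipy.spatial.transform import Rotation as R
from cell import get_calibration
def cam(n,s=None):
    c=get_calibration(n);K=np.array([[c['fx'],0,c['cx']],[0,c['fy'],c['cy']],[0,0,1]]);
    if 'mount' in c:
        M=np.array(c['mount']);Rt=R.from_euler('xyz',s['tool_rot']).as_matrix()
        return K,c['D'],Rt@M[:3,3]+s['tool_pos'],Rt@M[:3,:3]
    return K,c['D'],np.array(c['xyz']),R.from_euler('xyz',c['rotation']).as_matrix()
def rays(C,px):
    K,D,t,Rm=C
    u=cv2.undistortPoints(np.asarray(px,float).reshape(-1,1,2),K,D).reshape(-1,2)
    return np.c_[u,np.ones(len(u))]@Rm.T
def plane(C,px,z):
    r=rays(C,px);return C[2]+r*((z-C[2][2])/r[:,2])[:,None]
def cloud(C,d):
    v,u=np.mgrid[:480,:640];r=rays(C,np.c_[u.ravel(),v.ravel()])
    P=C[2]+r*d.ravel()[:,None];P[d.ravel()==0]=np.nan
    return P.reshape(480,640,3)
def proj(C,P):
    K,D,t,Rm=C
    return cv2.projectPoints((np.atleast_2d(P)-t)@Rm,np.zeros(3),np.zeros(3),K,D)[0].reshape(-1,2)
E
python3 - <<'E'
from h import *
ims={}
for n,crops in dict(scene=[(190,215,90,80),(420,235,90,80)],top=[(410,200,90,100),(130,210,90,90)]).items():
    f=np.load(n+'0.npz');p,d=f['p'],f['d'];C=cam(n);P=cloud(C,d)
    ims[n]=np.hstack([cv2.resize(p[y:y+h,x:x+w],(400,300),interpolation=cv2.INTER_CUBIC) for x,y,w,h in crops])
    hsv=cv2.cvtColor(p,cv2.COLOR_RGB2HSV)
    bl=cv2.inRange(hsv,(100,90,40),(125,255,255));rd=cv2.inRange(hsv,(0,120,60),(8,255,255))|cv2.inRange(hsv,(172,120,60),(180,255,255))
    for nm,m in (('blue',bl),('red',rd)):
        k,l,st,ce=cv2.connectedComponentsWithStats(m)
        for i in range(1,k):
            if st[i,4]>80:
                Q=P[l==i];Q=Q[np.isfinite(Q[:,2])]
                if not len(Q): continue
                top=np.nanpercentile(Q[:,2],95);T=Q[Q[:,2]>top-.005]
                (cx,cy),r=cv2.minEnclosingCircle(T[:,:2].astype(np.float32))
                print(n,nm,ce[i].round(),st[i],'top',top.round(3),'circ',round(cx,4),round(cy,4),round(r,4),len(T))
    gold=cv2.inRange(hsv,(14,120,100),(30,255,255))
    k,l,st,ce=cv2.connectedComponentsWithStats(gold)
    for i in range(1,k):
        if 3<st[i,4]<120: print(n,'gold',ce[i].round(1),st[i,4],plane(C,ce[i],.013)[0].round(4),np.nanmedian(P[l==i],0).round(4))
cv2.imwrite('pics/crop0.png',np.vstack([ims['scene'],ims['top']])[:,:,::-1])
E
```

```text
scene blue [ 21. 111.] [   0    0   65  208 7179] top -0.063 circ -0.1338 -1.0643 0.5297 386
scene blue [242. 239.] [233 227  20  25 330] top 0.034 circ 0.4216 -0.2057 0.018 110
scene blue [625. 286.] [ 600  251   40  102 2174] top 0.026 circ 0.4217 0.5122 0.0948 1499
scene blue [219. 269.] [205 253  29  34 661] top 0.046 circ 0.5073 -0.2218 0.0224 214
scene red [324. 268.] [313 259  24  20 357] top 0.047 circ 0.4887 -0.0313 0.0222 214
scene red [325. 285.] [312 274  27  21 325] top 0.038 circ 0.4962 -0.0294 0.0203 60
scene red [604. 321.] [585 294  40  55 903] top 0.026 circ 0.493 0.4456 0.0498 510
scene gold [21.6  7.7] 30 [-0.5117 -1.2874  0.013 ] [-0.5782 -1.3451 -0.0208]
scene gold [38.8  2. ] 6 [-0.5645 -1.2535  0.013 ] [-0.5768 -1.2636  0.0062]
scene gold [47.4  1.1] 7 [-0.5755 -1.2264  0.013 ] [-0.5795 -1.2277  0.0123]
scene gold [58.   7.5] 106 [-0.5306 -1.1583  0.013 ] [-0.5791 -1.1936 -0.0076]
scene gold [69.5  0.8] 4 [-0.5892 -1.1481  0.013 ] [-0.5786 -1.1398  0.0186]
scene gold [91.  3.] 65 [-0.5817 -1.0612  0.013 ] [-0.5775 -1.0587  0.0147]
scene gold [171.    0.8] 4 [-
[... 8034 characters left out ...]
[158.2 242.6] 9 [0.4801 0.2363 0.013 ] [0.4722 0.2121 0.0873]
top gold [161.7 259.1] 11 [0.4536 0.2292 0.013 ] [0.4486 0.2055 0.0867]
top gold [202.5 273.8] 13 [0.4315 0.1617 0.013 ] [0.4312 0.1618 0.0139]
top gold [154.6 285.2] 16 [0.4115 0.2392 0.013 ] [0.4118 0.2383 0.0143]
top gold [282.5 303. ] 6 [0.3885 0.0333 0.013 ] [0.3885 0.033  0.0155]
top gold [235. 321.] 7 [0.3585 0.1074 0.013 ] [0.3586 0.1067 0.0159]
top gold [259.4 331.7] 11 [0.3428 0.0685 0.013 ] [0.3473 0.0593 0.0888]
top gold [265.4 347.4] 8 [0.3186 0.0585 0.013 ] [0.3255 0.0497 0.0879]
top gold [300.9 350.9] 8 [0.3146 0.0029 0.013 ] [0.3145 0.0026 0.0167]
top gold [253. 369.] 5 [0.2843 0.0772 0.013 ] [0.2849 0.0765 0.0178]
```

View pics/crop0.png

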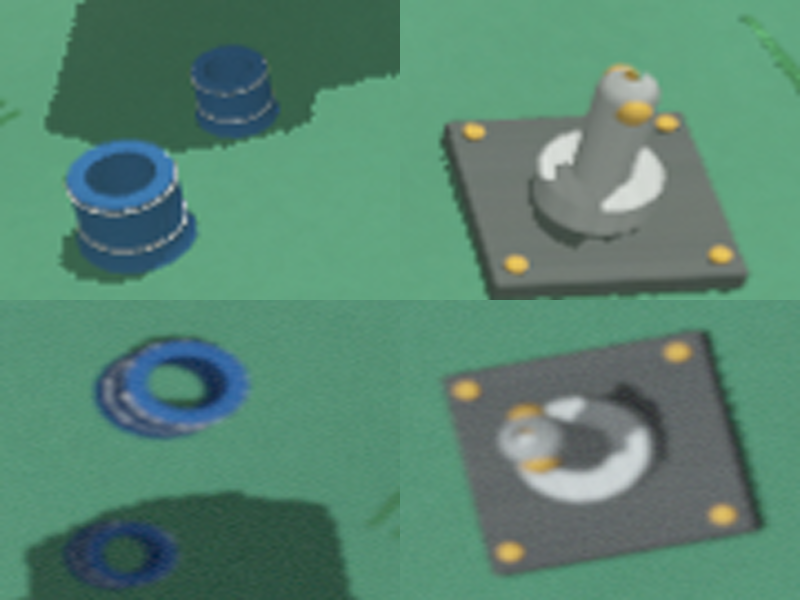

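Candidates: the blue sleeves are at scene (219,269) / top (450,229), 46 mm tall and 45 mm across, and at scene (242,239) / top (437,284), about 35 mm tall. The first is larger and matches the stated size, so it is the one meant. The spindles are the grey one at scene (466,275) / top (172,252) and a purple decoy at scene (385,225). The grey one is meant, and the crop confirms both choices.

Run:
```python
from h import *
from cell import status
s=status.observe();Rt=R.from_euler('xyz',s['tool_rot']).as_matrix();print(Rt.round(4))
print(np.array(get_calibration('wrist')['mount']).round(4),get_calibration('wrist'))
for t in ([.508,-.223,.2],[.460,.211,.2]): print(Rt.T@(np.array(t)-s['tool_pos']))
```

```text
[[ 3.314e-01 -2.000e-04  9.435e-01]
 [-9.435e-01  1.300e-03  3.314e-01]
 [-1.300e-03 -1.000e+00  2.000e-04]]
[[ 1.000e+00 -9.000e-04 -4.000e-04 -9.000e-04]
 [ 1.000e-04 -2.501e-01  9.682e-01 -1.416e-01]
 [-1.000e-03 -9.682e-01 -2.501e-01  6.690e-02]
 [ 0.000e+00  0.000e+00  0.000e+00  1.000e+00]] {'fx': 341.5379984864693, 'fy': 341.5379984864693, 'cx': 319.55210511434603, 'cy': 234.9321443748716, 'D': array([-0.06680551,  0.        ,  0.        ,  0.        ,  0.        ]), 'mount': array([[ 9.99999502e-01, -9.18617560e-04, -3.88875968e-04,
        -8.75768303e-04],
       [ 1.46769900e-04, -2.50101385e-01,  9.68219642e-01,
        -1.41555181e-01],
       [-9.86681984e-04, -9.68219218e-01, -2.50101126e-01,
         6.69461694e-02],
       [ 0.00000000e+00,  0.00000000e+00,  0.00000000e+00,
         1.00000000e+00]])}
[-0.14587128  0.04341178  0.40530397]
[-0.57125317  0.04399577  0.50384284]
```

```bash
python3 -m creep '[{"dx":-0.018,"dz":0.05},{"dx":-0.036,"dz":0.1},{"dx":-0.054,"dz":0.15},{"dx":-0.072,"dz":0.2},{"dx":-0.09,"dz":0.25},{"dx":-0.108,"dz":0.3},{"dx":-0.126,"dz":0.35},{"dx":-0.146,"dz":0.405},{"dx":-0.146,"dz":0.405},{"dx":-0.146,"dz":0.405},{"dx":-0.146,"dz":0.405}]'
cat > wl.py <<'E'
import sys
from h import *
from cell import status,read_camera
def look(tag):
    s=status.observe();p,d=read_camera('wrist');cv2.imwrite(f'pics/{tag}.png',p[:,:,::-1]);np.savez(tag+'.npz',p=p,d=d)
    C=cam('wrist',s);print('t',s['time'],'tcp',s['tool_pos'].round(4),'rot',s['tool_rot'].round(4),'F',s['contact_force'].round(2),'open',s['opening']);return s,p,d,C
def rim(p,d,C,lo,hi,mask,name):
    P=cloud(C,d);m=(mask>0)&(P[...,2]>lo)&(P[...,2]<hi)
    k,l,st,ce=cv2.connectedComponentsWithStats(m.astype(np.uint8))
    for i in range(1,k):
        if st[i,4]<60: continue
        Q=P[l==i];c,r=cv2.minEnclosingCircle(Q[:,:2].astype(np.float32));
        cnt=cv2.findContours((l==i).astype(np.uint8),cv2.RETR_EXTERNAL,cv2.CHAIN_APPROX_NONE)[0][0]
        e=cv2.fitEllipse(cnt)
        print(name,ce[i].round(1),st[i,4],'circ',np.round(c,4),round(r,4),'ell',np.round(e[0],1),np.round(e[1],1),'ray@top',plane(C,[e[0]],np.median(Q[:,2]))[0].round(4))
E
python3 - <<'E'
from wl import *
s,p,d,C=look('w1')
hsv=cv2.cvtColor(p,cv2.COLOR_RGB2HSV)
rim(p,d,C,.042,.052,cv2.inRange(hsv,(98,90,40),(125,255,255)),'blue')
E
```

```text
invalid input at $[0]: expected keys dx, dy, dz, rx, ry, rz, gripper
Traceback (most recent call last):
ModuleNotFoundError: No module named 'wl'
```

```bash
cat > wl.py <<'E'
import sys
from h import *
from cell import status,read_camera
def look(tag):
    s=status.observe();p,d=read_camera('wrist');cv2.imwrite(f'pics/{tag}.png',p[:,:,::-1]);np.savez(tag+'.npz',p=p,d=d)
    C=cam('wrist',s);print('t',s['time'],'tcp',s['tool_pos'].round(4),'rot',s['tool_rot'].round(4),'F',s['contact_force'].round(2),'open',s['opening']);return s,p,d,C
def rim(p,d,C,lo,hi,mask,name):
    P=cloud(C,d);m=(mask>0)&(P[...,2]>lo)&(P[...,2]<hi)
    k,l,st,ce=cv2.connectedComponentsWithStats(m.astype(np.uint8))
    for i in range(1,k):
        if st[i,4]<60: continue
        Q=P[l==i];c,r=cv2.minEnclosingCircle(Q[:,:2].astype(np.float32));
        cnt=cv2.findContours((l==i).astype(np.uint8),cv2.RETR_EXTERNAL,cv2.CHAIN_APPROX_NONE)[0][0]
        e=cv2.fitEllipse(cnt)
        print(name,ce[i].round(1),st[i,4],'circ',np.round(c,4),round(r,4),'ell',np.round(e[0],1),np.round(e[1],1),'ray@top',plane(C,[e[0]],np.median(Q[:,2]))[0].round(4))
E
python3 -m creep '[{"dx":-0.018,"dy":0,"dz":0.05,"rx":0,"ry":0,"rz":0,"gripper":1},{"dx":-0.054,"dy":0,"dz":0.1,"rx":0,"ry":0,"rz":0,"gripper":1},{"dx":-0.072,"dy":0,"dz":0.15,"rx":0,"ry":0,"rz":0,"gripper":1},{"dx":-0.09,"dy":0,"dz":0.2,"rx":0,"ry":0,"rz":0,"gripper":1},{"dx":-0.108,"dy":0,"dz":0.25,"rx":0,"ry":0,"rz":0,"gripper":1},{"dx":-0.12,"dy":0,"dz":0.3,"rx":0,"ry":0,"rz":0,"gripper":1},{"dx":-0.13,"dy":0,"dz":0.35,"rx":0,"ry":0,"rz":0,"gripper":1},{"dx":-0.146,"dy":0,"dz":0.405,"rx":0,"ry":0,"rz":0,"gripper":1},{"dx":-0.146,"dy":0,"dz":0.405,"rx":0,"ry":0,"rz":0,"gripper":1},{"dx":-0.146,"dy":0,"dz":0.405,"rx":0,"ry":0,"rz":0,"gripper":1},{"dx":-0.146,"dy":0,"dz":0.405,"rx":0,"ry":0,"rz":0,"gripper":1}]'
python3 - <<'E'
from wl import *
s,p,d,C=look('w1')
hsv=cv2.cvtColor(p,cv2.COLOR_RGB2HSV)
rim(p,d,C,.042,.052,cv2.inRange(hsv,(98,90,40),(125,255,255)),'blue')
E
```

```text
time: 1.48
tool_pos: [0.5068, -0.2242, 0.2437]
tool_rot: [-1.571, 0.0, -1.235]
contact_force: [0.5, 0.3, 0.5]
opening: 0.092
t 1.475 tcp [ 0.5068 -0.2242  0.2437] rot [-1.5713e+00  1.0000e-04 -1.2346e+00] F [0.53 0.29 0.48] open 0.09201072555664726
blue [319.8 212.1] 846 circ [ 0.5092 -0.2224] 0.0223 ell [319.8 211.9] [41.  42.1] ray@top [ 0.5097 -0.2224  0.0463]
```

View pics/w1.png

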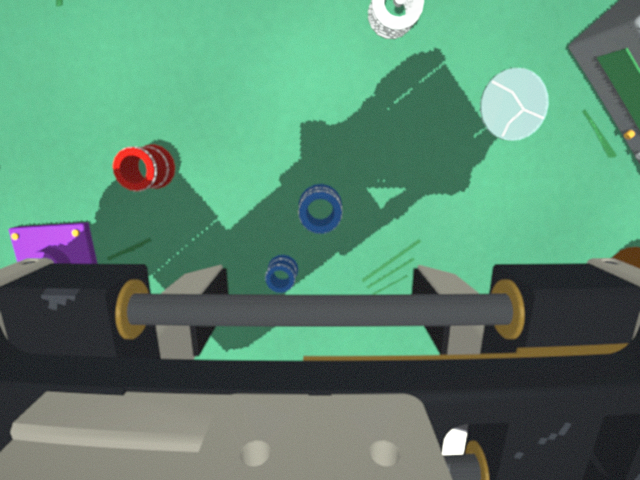

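The wrist view shows the large blue sleeve at (320,210), midway between the fingers, with the small one at (282,272) and the red one at (143,167). Next I look over the spindle with the same camera.

```bash
python3 -m creep '[{"dx":-0.03,"dy":0,"dz":0.01,"rx":0,"ry":0,"rz":0,"gripper":1},{"dx":-0.08,"dy":0,"dz":0.02,"rx":0,"ry":0,"rz":0,"gripper":1},{"dx":-0.13,"dy":0,"dz":0.03,"rx":0,"ry":0,"rz":0,"gripper":1},{"dx":-0.18,"dy":0,"dz":0.04,"rx":0,"ry":0,"rz":0,"gripper":1},{"dx":-0.23,"dy":0,"dz":0.05,"rx":0,"ry":0,"rz":0,"gripper":1},{"dx":-0.28,"dy":0,"dz":0.065,"rx":0,"ry":0,"rz":0,"gripper":1},{"dx":-0.33,"dy":0,"dz":0.08,"rx":0,"ry":0,"rz":0,"gripper":1},{"dx":-0.38,"dy":0,"dz":0.09,"rx":0,"ry":0,"rz":0,"gripper":1},{"dx":-0.426,"dy":0,"dz":0.1,"rx":0,"ry":0,"rz":0,"gripper":1},{"dx":-0.426,"dy":0,"dz":0.1,"rx":0,"ry":0,"rz":0,"gripper":1},{"dx":-0.426,"dy":0,"dz":0.1,"rx":0,"ry":0,"rz":0,"gripper":1},{"dx":-0.426,"dy":0,"dz":0.1,"rx":0,"ry":0,"rz":0,"gripper":1}]'
python3 - <<'E'
from wl import *
s,p,d,C=look('w2')
P=cloud(C,d);hsv=cv2.cvtColor(p,cv2.COLOR_RGB2HSV)
rim(p,d,C,.0265,.034,np.full((480,640),255,np.uint8),'shoulder')
rim(p,d,C,.05,.1,np.full((480,640),255,np.uint8),'rod')
rim(p,d,C,.092,.1,np.full((480,640),255,np.uint8),'tip')
gold=cv2.inRange(hsv,(14,120,100),(32,255,255))
k,l,st,ce=cv2.connectedComponentsWithStats(gold)
for i in range(1,k):
    if 5<st[i,4]<300: print('gold',ce[i].round(1),st[i,4],plane(C,[ce[i]],.014)[0].round(4),np.nanmedian(P[l==i],0).round(4))
E
```

```text
time: 3.02
tool_pos: [0.4613, 0.2102, 0.2438]
tool_rot: [-1.571, -0.0, -1.235]
contact_force: [0.2, 0.2, 0.3]
opening: 0.0916
t 3.025 tcp [0.4613 0.2102 0.2438] rot [-1.5708e+00 -4.0000e-04 -1.2352e+00] F [0.19 0.25 0.29] open 0.09156500872151127
shoulder [598.8  45.2] 574 circ [ 0.7214 -0.0074] 0.059 ell [599.3  38.9] [ 18.  112.5] ray@top [0.7217 0.0045 0.0304]
shoulder [631.4   7.5] 234 circ [ 0.7626 -0.0161] 0.0166 ell [631.7   7.5] [16.  27.7] ray@top [ 0.7665 -0.0185  0.0276]
shoulder [317.9 205.9] 900 circ [0.4609 0.213 ] 0.0241 ell [317.7 211.4] [41.7 42.9] ray@top [0.4613 0.2132 0.0305]
shoulder [520.7 248.4] 130 circ [ 0.4946 -0.0213] 0.0188 ell [545.5 272.7] [55.1 74.7] ray@top [ 0.4803 -0.0555  0.0305]
shoulder [406.2 343.2] 620 circ [0.338  0.0586] 0.0243 ell [406.4 345.5] [26.4 39.8] ray@top [0.3441 0.0617 0.0314]
rod [615.   23.5] 1909 circ [0.7197 0.0089] 0.0434 ell [615.6  24. ] [32.6 85.8] ray@top [0.7212 0.0168 0.0646]
rod [317.4 221.2] 696 circ [0.4608 0.2135] 0.0159 ell [317.4 221.3] [24.9 34.9] ray@top [0.4631 0.2139 0.0893]
tip [317.4 224.3] 203 circ [0.4609 0.2132] 0.0088 ell [317.4 224.7] [17.  18.4] ray@top [0.4613 0.2132 0.094 ]
gold [346.5   1.6] 120 [0.666  0.2544 0.014 ] [0.67   0.2549 0.0033]
gold [284.1 169.7] 48 [0.4894 0.2613 0.014 ] [0.4894 0.2612 0.0154]
gold [358.1 176.4] 45 [0.5088 0.1837 0.014 ] [0.5089 0.184  0.0155]
gold [318.6 210.3] 75 [0.4598 0.2118 0.014 ] [0.4726 0.2161 0.0881]
gold [317.2 228. ] 14 [0.4403 0.2067 0.014 ] [0.4568 0.212  0.087 ]
gold [316.3 237.7] 42 [0.4294 0.204  0.014 ] [0.4481 0.2093 0.0877]
gold [279.4 241.5] 51 [0.4115 0.2419 0.014 ] [0.4118 0.2418 0.0153]
gold [350.3 247.4] 48 [0.4313 0.1639 0.014 ] [0.4316 0.1639 0.0154]
```

View pics/w2.png

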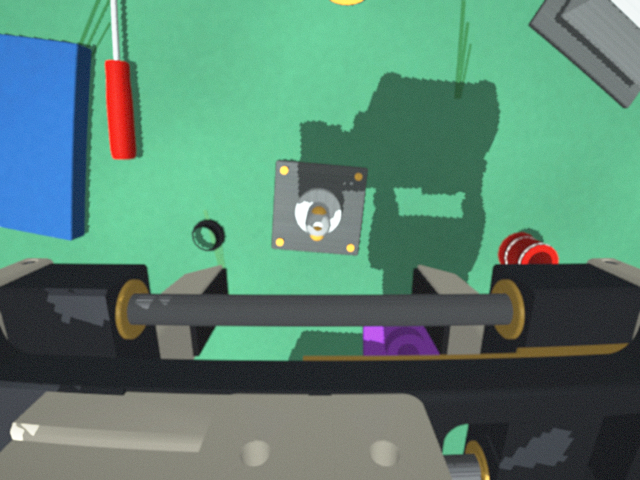

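The spindle sits at (318,211) in the wrist view. Shoulder, tip and screw measurements agree on the axis at (0.461, 0.213). Going back to the sleeve to grasp it.

```bash
python3 -m creep '[{"dx":0.03,"dy":0,"dz":-0.01,"rx":0,"ry":0,"rz":0,"gripper":1},{"dx":0.08,"dy":0,"dz":-0.02,"rx":0,"ry":0,"rz":0,"gripper":1},{"dx":0.13,"dy":0,"dz":-0.03,"rx":0,"ry":0,"rz":0,"gripper":1},{"dx":0.18,"dy":0,"dz":-0.04,"rx":0,"ry":0,"rz":0,"gripper":1},{"dx":0.23,"dy":0,"dz":-0.05,"rx":0,"ry":0,"rz":0,"gripper":1},{"dx":0.28,"dy":0,"dz":-0.065,"rx":0,"ry":0,"rz":0,"gripper":1},{"dx":0.33,"dy":0,"dz":-0.08,"rx":0,"ry":0,"rz":0,"gripper":1},{"dx":0.38,"dy":0,"dz":-0.09,"rx":0,"ry":0,"rz":0,"gripper":1},{"dx":0.424,"dy":0,"dz":-0.097,"rx":0,"ry":0,"rz":0,"gripper":1},{"dx":0.424,"dy":0.03,"dz":-0.097,"rx":0,"ry":0,"rz":0,"gripper":1},{"dx":0.424,"dy":0.08,"dz":-0.097,"rx":0,"ry":0,"rz":0,"gripper":1},{"dx":0.424,"dy":0.12,"dz":-0.097,"rx":0,"ry":0,"rz":0,"gripper":1},{"dx":0.424,"dy":0.12,"dz":-0.097,"rx":0,"ry":0,"rz":0,"gripper":1},{"dx":0.424,"dy":0.12,"dz":-0.097,"rx":0,"ry":0,"rz":0,"gripper":1}]'
python3 - <<'E'
from wl import *
s,p,d,C=look('w3')
Rt=R.from_euler('xyz',s['tool_rot']).as_matrix();print(Rt.T@(np.array([.5094,-.2224,.029])-s['tool_pos']))
E
```

```text
time: 4.82
tool_pos: [0.5105, -0.2215, 0.1253]
tool_rot: [-1.569, -0.002, -1.234]
contact_force: [0.1, 0.6, 0.6]
opening: 0.092
t 4.825 tcp [ 0.5105 -0.2215  0.1253] rot [-1.5693 -0.0019 -1.2339] F [0.06 0.62 0.58] open 0.09195438055101052
[ 0.00025093  0.09631768 -0.0014992 ]
```

View pics/w3.png

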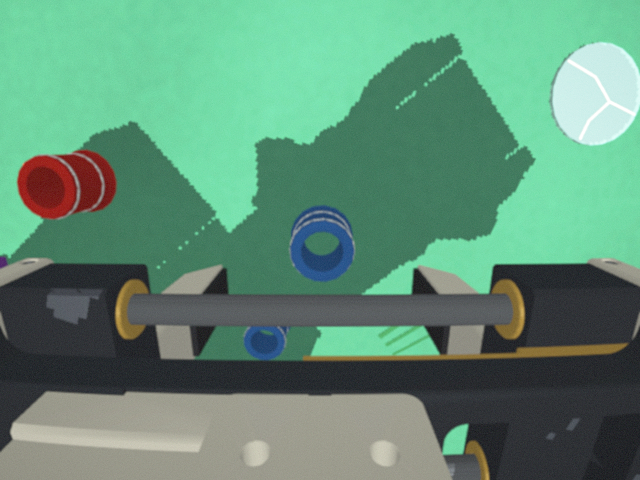

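The sleeve rim is at (322,249), centred between the fingers. Descending and gripping.

```bash
python3 -m creep '[{"dx":0,"dy":0.03,"dz":-0.001,"rx":0,"ry":0,"rz":0,"gripper":1},{"dx":0,"dy":0.06,"dz":-0.001,"rx":0,"ry":0,"rz":0,"gripper":1},{"dx":0,"dy":0.08,"dz":-0.001,"rx":0,"ry":0,"rz":0,"gripper":1},{"dx":0,"dy":0.09,"dz":-0.001,"rx":0,"ry":0,"rz":0,"gripper":1},{"dx":0,"dy":0.096,"dz":-0.001,"rx":0,"ry":0,"rz":0,"gripper":1},{"dx":0,"dy":0.096,"dz":-0.001,"rx":0,"ry":0,"rz":0,"gripper":1},{"dx":0,"dy":0.096,"dz":-0.001,"rx":0,"ry":0,"rz":0,"gripper":0.6},{"dx":0,"dy":0.096,"dz":-0.001,"rx":0,"ry":0,"rz":0,"gripper":0.5},{"dx":0,"dy":0.096,"dz":-0.001,"rx":0,"ry":0,"rz":0,"gripper":0.3},{"dx":0,"dy":0.096,"dz":-0.001,"rx":0,"ry":0,"rz":0,"gripper":0.3},{"dx":0,"dy":0.096,"dz":-0.001,"rx":0,"ry":0,"rz":0,"gripper":0.3},{"dx":0,"dy":0.096,"dz":-0.001,"rx":0,"ry":0,"rz":0,"gripper":0.3},{"dx":0,"dy":0.096,"dz":-0.001,"rx":0,"ry":0,"rz":0,"gripper":0.3},{"dx":0,"dy":0.096,"dz":-0.001,"rx":0,"ry":0,"rz":0,"gripper":0.3}]' 40
python3 - <<'E'
from wl import *
s,p,d,C=look('w4')
Rt=R.from_euler('xyz',s['tool_rot']).as_matrix();print(Rt.T@(np.array([.5094,-.2224,.029])-s['tool_pos']))
E
```

```text
time: 6.62
tool_pos: [0.5091, -0.221, 0.0278]
tool_rot: [-1.571, -0.0, -1.233]
contact_force: [-0.2, -0.6, -1.0]
opening: 0.0431
t 6.625 tcp [ 0.5091 -0.221   0.0278] rot [-1.5706e+00 -3.0000e-04 -1.2331e+00] F [-0.17 -0.63 -0.97] open 0.043086885398659
[ 0.00147181 -0.00122034 -0.00014693]
```

View pics/w4.png

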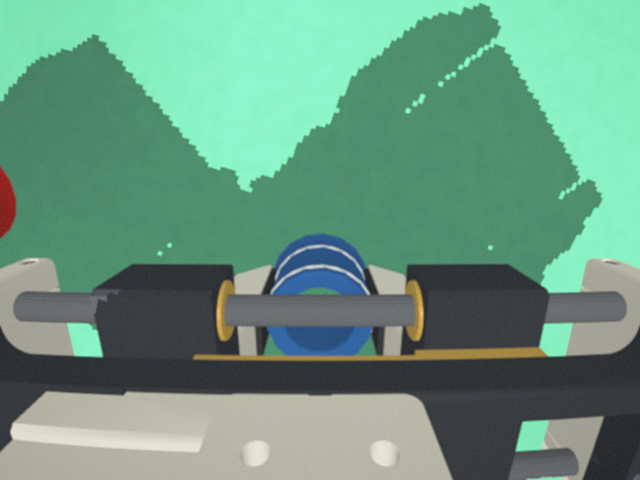

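Gripped at 43 mm opening, with the sleeve at (320,300) between the pads. Lifting and carrying it over the spindle.

```bash
python3 -m creep '[{"dx":0,"dy":-0.02,"dz":0,"rx":0,"ry":0,"rz":0,"gripper":0.3},{"dx":0,"dy":-0.06,"dz":0,"rx":0,"ry":0,"rz":0,"gripper":0.3},{"dx":0,"dy":-0.11,"dz":0,"rx":0,"ry":0,"rz":0,"gripper":0.3},{"dx":-0.02,"dy":-0.14,"dz":0.005,"rx":0,"ry":0,"rz":0,"gripper":0.3},{"dx":-0.06,"dy":-0.15,"dz":0.015,"rx":0,"ry":0,"rz":0,"gripper":0.3},{"dx":-0.11,"dy":-0.15,"dz":0.025,"rx":0,"ry":0,"rz":0,"gripper":0.3},{"dx":-0.16,"dy":-0.15,"dz":0.035,"rx":0,"ry":0,"rz":0,"gripper":0.3},{"dx":-0.21,"dy":-0.15,"dz":0.05,"rx":0,"ry":0,"rz":0,"gripper":0.3},{"dx":-0.26,"dy":-0.15,"dz":0.06,"rx":0,"ry":0,"rz":0,"gripper":0.3},{"dx":-0.31,"dy":-0.15,"dz":0.07,"rx":0,"ry":0,"rz":0,"gripper":0.3},{"dx":-0.36,"dy":-0.15,"dz":0.085,"rx":0,"ry":0,"rz":0,"gripper":0.3},{"dx":-0.4,"dy":-0.15,"dz":0.095,"rx":0,"ry":0,"rz":0,"gripper":0.3},{"dx":-0.426,"dy":-0.15,"dz":0.098,"rx":0,"ry":0,"rz":0,"gripper":0.3},{"dx":-0.426,"dy":-0.15,"dz":0.098,"rx":0,"ry":0,"rz":0,"gripper":0.3},{"dx":-0.426,"dy":-0.15,"dz":0.098,"rx":0,"ry":0,"rz":0,"gripper":0.3},{"dx":-0.426,"dy":-0.15,"dz":0.098,"rx":0,"ry":0,"rz":0,"gripper":0.3}]'
python3 - <<'E'
from wl import *
s,p,d,C=look('w5')
Rt=R.from_euler('xyz',s['tool_rot']).as_matrix();print('to axis',Rt.T@(np.array([.4608,.2131,.178])-s['tool_pos']))
o=[]
for n in ('scene','top'):
    q,dd=read_camera(n);C=cam(n);np.savez(n+'5.npz',p=q,d=dd)
    x,y=proj(C,[.461,.213,.13])[0].astype(int);x=min(max(x,60),580);y=min(max(y,60),420)
    o.append(cv2.resize(q[y-60:y+60,x-60:x+60],(400,400)))
    hsv=cv2.cvtColor(q,cv2.COLOR_RGB2HSV);P=cloud(C,dd)
    m=(cv2.inRange(hsv,(98,90,30),(125,255,255))>0)&(np.hypot(P[...,0]-.461,P[...,1]-.213)<.05)
    Q=P[m];print(n,m.sum(),np.nanpercentile(Q,[2,50,98],0).round(4).tolist() if m.any() else '')
cv2.imwrite('pics/c5.png',np.hstack(o)[:,:,::-1])
E
```

```text
time: 8.68
tool_pos: [0.4604, 0.2126, 0.1776]
tool_rot: [-1.571, -0.0, -1.234]
contact_force: [0.6, -0.1, -1.6]
opening: 0.0435
t 8.675 tcp [0.4604 0.2126 0.1776] rot [-1.5711e+00 -3.0000e-04 -1.2343e+00] F [ 0.61 -0.08 -1.65] open 0.043452578800837104
to axis [-0.00033764 -0.00036061  0.00049807]
scene 745 [[0.4442, 0.1966, 0.1514], [0.476, 0.2169, 0.1788], [0.483, 0.2348, 0.1965]]
top 132 [[0.4155, 0.1716, 0.1518], [0.4449, 0.2078, 0.1958], [0.4844, 0.22, 0.4747]]
```

View pics/c5.png

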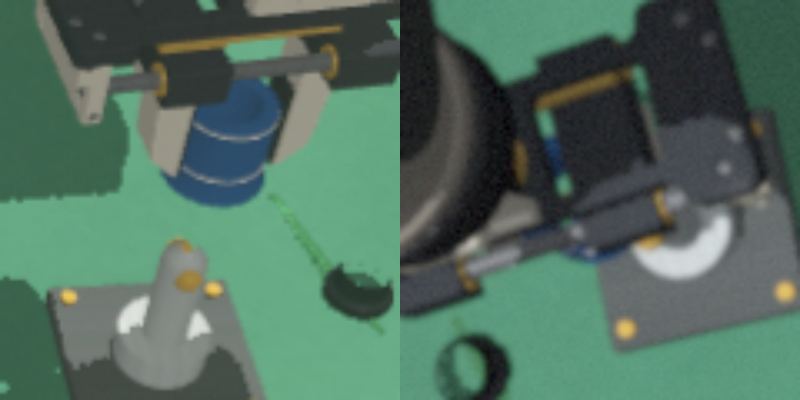

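View pics/w5.png

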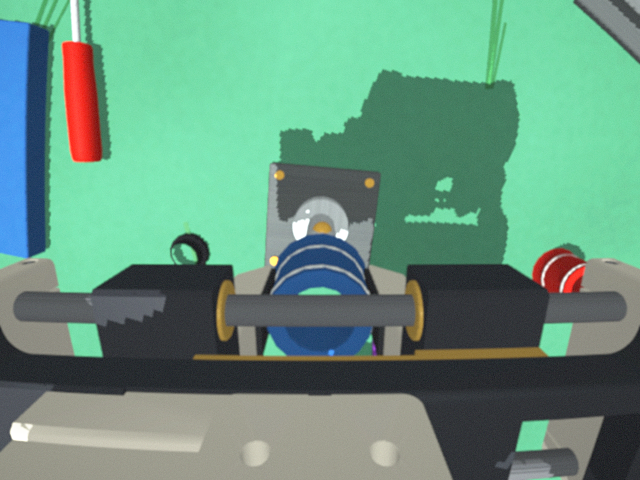

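The sleeve hangs straight above the rod in both views. I cross-check the two axes in the scene camera alone.

Run:
```python
from h import *
from scipy.optimize import least_squares
f=np.load('scene5.npz');C=cam('scene');P=cloud(C,f['d']);hsv=cv2.cvtColor(f['p'],cv2.COLOR_RGB2HSV)
near=np.hypot(P[...,0]-.461,P[...,1]-.213)<.035
def fit(m,r):
    Q=P[m];s=least_squares(lambda c:np.hypot(Q[:,0]-c[0],Q[:,1]-c[1])-r,[.461,.213],loss='soft_l1',f_scale=.001);return s.x.round(4),m.sum(),np.sqrt(np.mean(s.fun**2)).round(5)
bl=(cv2.inRange(hsv,(98,90,30),(125,255,255))>0)&near
print('sleeve body',fit(bl&(P[...,2]>.163)&(P[...,2]<.192),.022))
print('flare',fit(bl&(P[...,2]>.148)&(P[...,2]<.156),.0255), 'foot z',np.nanpercentile(P[...,2][bl],1))
print('rod',fit(near&(P[...,2]>.04)&(P[...,2]<.072),.012))
```

```text
sleeve body (array([0.4593, 0.2124]), np.int64(392), np.float64(0.00386))
flare (array([0.456 , 0.2138]), np.int64(96), np.float64(0.00138)) foot z 0.1508561568377455
rod (array([0.4591, 0.2138]), np.int64(181), np.float64(0.00083))
```

```bash
python3 -m creep '[{"dx":-0.001,"dy":0.01,"dz":0.0005,"rx":0,"ry":0,"rz":0,"gripper":0.3},{"dx":-0.001,"dy":0.03,"dz":0.0005,"rx":0,"ry":0,"rz":0,"gripper":0.3},{"dx":-0.001,"dy":0.045,"dz":0.0005,"rx":0,"ry":0,"rz":0,"gripper":0.3},{"dx":-0.001,"dy":0.05,"dz":0.0005,"rx":0,"ry":0,"rz":0,"gripper":0.3},{"dx":-0.001,"dy":0.055,"dz":0.0005,"rx":0,"ry":0,"rz":0,"gripper":0.3},{"dx":-0.001,"dy":0.06,"dz":0.0005,"rx":0,"ry":0,"rz":0,"gripper":0.3},{"dx":-0.001,"dy":0.062,"dz":0.0005,"rx":0,"ry":0,"rz":0,"gripper":0.3},{"dx":-0.001,"dy":0.062,"dz":0.0005,"rx":0,"ry":0,"rz":0,"gripper":0.3},{"dx":-0.001,"dy":0.062,"dz":0.0005,"rx":0,"ry":0,"rz":0,"gripper":0.3}]' 60
python3 - <<'E'
from h import *
from cell import read_camera
o=[]
for n in ('scene',):
    q,dd=read_camera(n);x,y=proj(cam(n),[.461,.213,.09])[0].astype(int)
    o.append(cv2.resize(q[y-50:y+50,x-60:x+60],(600,500)))
cv2.imwrite('pics/c6.png',np.hstack(o)[:,:,::-1])
E
```

```text
time: 9.95
tool_pos: [0.4605, 0.2147, 0.1159]
tool_rot: [-1.57, -0.0, -1.233]
contact_force: [-0.2, 0.1, -1.8]
opening: 0.0428
```

View pics/c6.png

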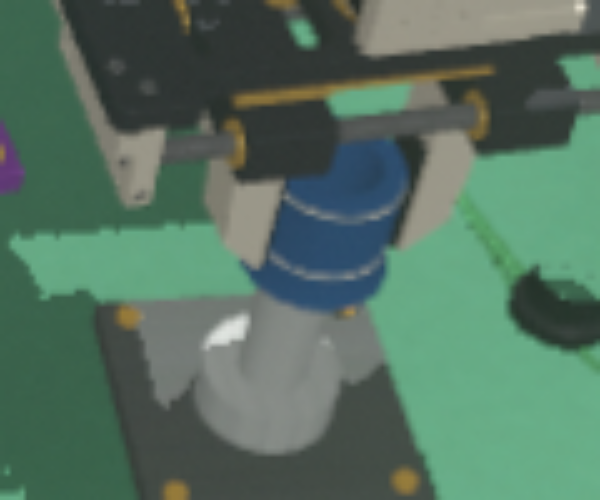

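The sleeve's foot is over the tip with no contact force. Continuing slowly.

```bash
python3 -m creep '[{"dx":0.001,"dy":0.003,"dz":0,"rx":0,"ry":0,"rz":0,"gripper":0.3},{"dx":0.001,"dy":0.006,"dz":0,"rx":0,"ry":0,"rz":0,"gripper":0.3},{"dx":0.001,"dy":0.009,"dz":0,"rx":0,"ry":0,"rz":0,"gripper":0.3},{"dx":0.001,"dy":0.012,"dz":0,"rx":0,"ry":0,"rz":0,"gripper":0.3},{"dx":0.001,"dy":0.012,"dz":0,"rx":0,"ry":0,"rz":0,"gripper":0.3}]'
python3 -m creep '[{"dx":0,"dy":0.002,"dz":0,"rx":0,"ry":0,"rz":0,"gripper":0.3},{"dx":0,"dy":0.004,"dz":0,"rx":0,"ry":0,"rz":0,"gripper":0.3},{"dx":0,"dy":0.006,"dz":0,"rx":0,"ry":0,"rz":0,"gripper":0.3},{"dx":0,"dy":0.006,"dz":0,"rx":0,"ry":0,"rz":0,"gripper":0.3}]'
```

```text
time: 10.62
tool_pos: [0.4609, 0.2136, 0.1039]
tool_rot: [-1.57, -0.0, -1.233]
contact_force: [-0.4, -1.5, 2.3]
opening: 0.0427
time: 11.12
tool_pos: [0.4607, 0.2135, 0.0975]
tool_rot: [-1.571, -0.0, -1.233]
contact_force: [1.0, -2.3, 1.0]
opening: 0.043
```

```bash
python3 -m creep '[{"dx":0,"dy":0.003,"dz":0,"rx":0,"ry":0,"rz":0,"gripper":0.3},{"dx":0,"dy":0.006,"dz":0,"rx":0,"ry":0,"rz":0,"gripper":0.3},{"dx":0,"dy":0.009,"dz":0,"rx":0,"ry":0,"rz":0,"gripper":0.3},{"dx":0,"dy":0.01,"dz":0,"rx":0,"ry":0,"rz":0,"gripper":0.3},{"dx":0,"dy":0.01,"dz":0,"rx":0,"ry":0,"rz":0,"gripper":0.3}]'
python3 -m creep '[{"dx":0,"dy":0.003,"dz":0,"rx":0,"ry":0,"rz":0,"gripper":0.3},{"dx":0,"dy":0.006,"dz":0,"rx":0,"ry":0,"rz":0,"gripper":0.3},{"dx":0,"dy":0.009,"dz":0,"rx":0,"ry":0,"rz":0,"gripper":0.3},{"dx":0,"dy":0.01,"dz":0,"rx":0,"ry":0,"rz":0,"gripper":0.3},{"dx":0,"dy":0.01,"dz":0,"rx":0,"ry":0,"rz":0,"gripper":0.3}]'
python3 - <<'E'
from h import *
from cell import read_camera
q,dd=read_camera('scene');x,y=proj(cam('scene'),[.461,.213,.08])[0].astype(int)
cv2.imwrite('pics/c7.png',cv2.resize(q[y-50:y+50,x-60:x+60],(600,500))[:,:,::-1])
E
```

```text
time: 11.75
tool_pos: [0.4606, 0.2136, 0.0873]
tool_rot: [-1.571, -0.0, -1.233]
contact_force: [0.6, -1.6, -0.1]
opening: 0.0428
time: 12.38
tool_pos: [0.4605, 0.2136, 0.0773]
tool_rot: [-1.572, 0.0, -1.233]
contact_force: [0.7, -2.4, 0.0]
opening: 0.0428
```

View pics/c7.png

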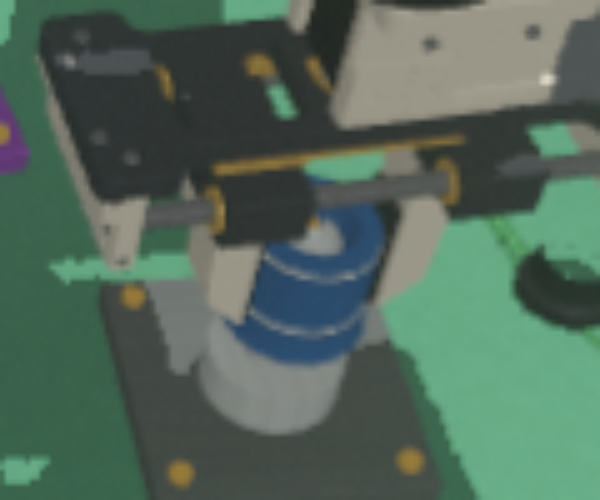

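The sleeve is on the rod, with the tip visible inside it and no slip in the grip. About 19 mm remain.

```bash
python3 -m creep '[{"dx":0,"dy":0.003,"dz":0,"rx":0,"ry":0,"rz":0,"gripper":0.3},{"dx":0,"dy":0.006,"dz":0,"rx":0,"ry":0,"rz":0,"gripper":0.3},{"dx":0,"dy":0.009,"dz":0,"rx":0,"ry":0,"rz":0,"gripper":0.3},{"dx":0,"dy":0.012,"dz":0,"rx":0,"ry":0,"rz":0,"gripper":0.3},{"dx":0,"dy":0.015,"dz":0,"rx":0,"ry":0,"rz":0,"gripper":0.3},{"dx":0,"dy":0.017,"dz":0,"rx":0,"ry":0,"rz":0,"gripper":0.3},{"dx":0,"dy":0.017,"dz":0,"rx":0,"ry":0,"rz":0,"gripper":0.3}]'
python3 -m creep '[{"dx":0,"dy":0.001,"dz":0,"rx":0,"ry":0,"rz":0,"gripper":0.3},{"dx":0,"dy":0.002,"dz":0,"rx":0,"ry":0,"rz":0,"gripper":0.3},{"dx":0,"dy":0.002,"dz":0,"rx":0,"ry":0,"rz":0,"gripper":0.3}]'
python3 -m creep '[{"dx":0,"dy":0.001,"dz":0,"rx":0,"ry":0,"rz":0,"gripper":0.3},{"dx":0,"dy":0.001,"dz":0,"rx":0,"ry":0,"rz":0,"gripper":0.3}]'
```

```text
time: 13.3
tool_pos: [0.4603, 0.2138, 0.0601]
tool_rot: [-1.572, 0.0, -1.233]
contact_force: [0.2, -0.4, -2.0]
opening: 0.0429
time: 13.68
tool_pos: [0.4607, 0.2137, 0.0587]
tool_rot: [-1.571, -0.0, -1.233]
contact_force: [-0.0, -0.9, -1.3]
opening: 0.0429
time: 13.92
tool_pos: [0.4608, 0.2138, 0.0577]
tool_rot: [-1.571, -0.0, -1.233]
contact_force: [0.7, -0.2, -0.5]
opening: 0.0427
```

```bash
python3 -m creep '[{"dx":0,"dy":0.001,"dz":0,"rx":0,"ry":0,"rz":0,"gripper":0.3},{"dx":0,"dy":0.001,"dz":0,"rx":0,"ry":0,"rz":0,"gripper":0.3}]'
python3 -m creep '[{"dx":0,"dy":0.001,"dz":0,"rx":0,"ry":0,"rz":0,"gripper":0.3},{"dx":0,"dy":0.001,"dz":0,"rx":0,"ry":0,"rz":0,"gripper":0.3}]'
python3 - <<'E'
from h import *
from cell import read_camera
q,dd=read_camera('scene');x,y=proj(cam('scene'),[.461,.213,.08])[0].astype(int)
cv2.imwrite('pics/c8.png',cv2.resize(q[y-50:y+50,x-60:x+60],(600,500))[:,:,::-1])
E
```

```text
time: 14.18
tool_pos: [0.4609, 0.2138, 0.0574]
tool_rot: [-1.57, -0.0, -1.233]
contact_force: [-1.8, 0.5, 5.7]
opening: 0.0431
time: 14.42
tool_pos: [0.461, 0.2138, 0.0571]
tool_rot: [-1.569, -0.0, -1.233]
contact_force: [-3.0, -0.5, 12.6]
opening: 0.0428
```

View pics/c8.png

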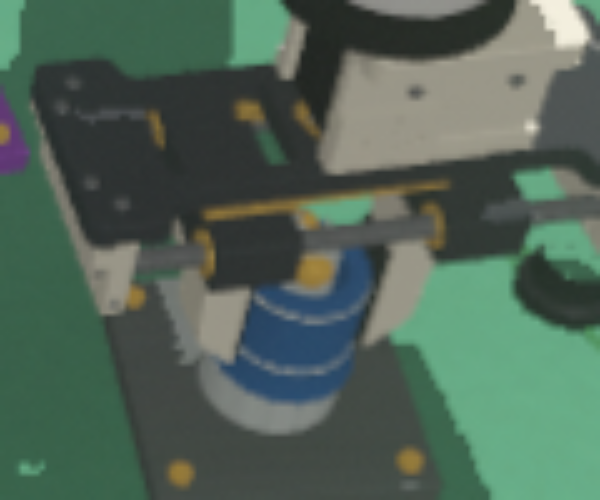

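Force rises at TCP z 0.057, as expected at the seat, and the brass balls show above the rim at (315,270). Releasing and rising straight up.

```bash
python3 -m creep '[{"dx":0,"dy":-0.001,"dz":0,"rx":0,"ry":0,"rz":0,"gripper":0.3},{"dx":0,"dy":-0.001,"dz":0,"rx":0,"ry":0,"rz":0,"gripper":0.6},{"dx":0,"dy":-0.001,"dz":0,"rx":0,"ry":0,"rz":0,"gripper":0.9},{"dx":0,"dy":-0.001,"dz":0,"rx":0,"ry":0,"rz":0,"gripper":0.9},{"dx":0,"dy":-0.001,"dz":0,"rx":0,"ry":0,"rz":0,"gripper":0.9},{"dx":0,"dy":-0.001,"dz":0,"rx":0,"ry":0,"rz":0,"gripper":0.9},{"dx":0,"dy":-0.001,"dz":0,"rx":0,"ry":0,"rz":0,"gripper":0.9}]'
python3 -m creep '[{"dx":0,"dy":-0.02,"dz":0,"rx":0,"ry":0,"rz":0,"gripper":0.9},{"dx":0,"dy":-0.06,"dz":0,"rx":0,"ry":0,"rz":0,"gripper":0.9},{"dx":0,"dy":-0.11,"dz":0,"rx":0,"ry":0,"rz":0,"gripper":0.9},{"dx":0,"dy":-0.16,"dz":0,"rx":0,"ry":0,"rz":0,"gripper":0.9},{"dx":0,"dy":-0.19,"dz":0,"rx":0,"ry":0,"rz":0,"gripper":0.9},{"dx":0,"dy":-0.19,"dz":0,"rx":0,"ry":0,"rz":0,"gripper":0.9},{"dx":0,"dy":-0.19,"dz":0,"rx":0,"ry":0,"rz":0,"gripper":0.9}]'
python3 - <<'E'
from wl import *
s,p,d,C=look('w9')
hsv=cv2.cvtColor(p,cv2.COLOR_RGB2HSV);P=cloud(C,d)
rim(p,d,C,.07,.082,cv2.inRange(hsv,(98,90,40),(125,255,255)),'blue rim')
gold=cv2.inRange(hsv,(14,120,100),(32,255,255))
k,l,st,ce=cv2.connectedComponentsWithStats(gold)
for i in range(1,k):
    if 5<st[i,4]<300: print('gold',ce[i].round(1),st[i,4],np.nanmedian(P[l==i],0).round(4))
q,dd=read_camera('scene');C=cam('scene');P=cloud(C,dd);hs=cv2.cvtColor(q,cv2.COLOR_RGB2HSV)
m=(cv2.inRange(hs,(98,90,30),(125,255,255))>0)&(np.hypot(P[...,0]-.461,P[...,1]-.213)<.035)
print('scene blue z',np.nanpercentile(P[...,2][m],[1,50,97]).round(4))
rd=cv2.inRange(hs,(0,120,60),(8,255,255))|cv2.inRange(hs,(172,120,60),(180,255,255))
m=(rd>0)&(P[...,2]>.042)&(np.hypot(P[...,0]-.489,P[...,1]+.032)<.06);print('red rim',np.round(cv2.minEnclosingCircle(P[m][:,:2].astype(np.float32))[0],4))
x,y=proj(C,[.461,.213,.07])[0].astype(int)
cv2.imwrite('pics/c9.png',np.hstack([cv2.resize(q[y-40:y+40,x-40:x+40],(400,400)),cv2.resize(p[160:280,260:380],(400,400))])[:,:,::-1])
E
```

```text
time: 15.35
tool_pos: [0.4607, 0.2137, 0.0567]
tool_rot: [-1.571, -0.0, -1.233]
contact_force: [-0.1, -0.4, -0.4]
opening: 0.0825
time: 16.23
tool_pos: [0.4602, 0.2136, 0.2457]
tool_rot: [-1.572, -0.0, -1.233]
contact_force: [-0.6, -0.4, -1.2]
opening: 0.0825
t 16.225 tcp [0.4602 0.2136 0.2457] rot [-1.5724e+00 -1.0000e-04 -1.2330e+00] F [-0.6  -0.39 -1.19] open 0.08254983588388025
blue rim [318.8 217.7] 839 circ [0.4607 0.2152] 0.0227 ell [319.4 219.3] [44.5 45.2] ray@top [0.461  0.2151 0.0759]
gold [350.5   1.7] 133 [0.6701 0.2546 0.0033]
gold [287.6 169.3] 51 [0.4894 0.2611 0.0157]
gold [361.1 176. ] 43 [0.5089 0.1841 0.0155]
gold [322.6 209.6] 73 [0.4728 0.2163 0.0879]
gold [321.3 226.9] 15 [0.4571 0.2119 0.0875]
gold [320.  236.7] 29 [0.4485 0.21   0.0886]
gold [282.8 240.6] 48 [0.4121 0.2418 0.0154]
gold [353.1 246.7] 43 [0.4317 0.164  0.0153]
scene blue z [0.0311 0.0585 0.0764]
red rim [ 0.4891 -0.0312]
```

View pics/c9.png

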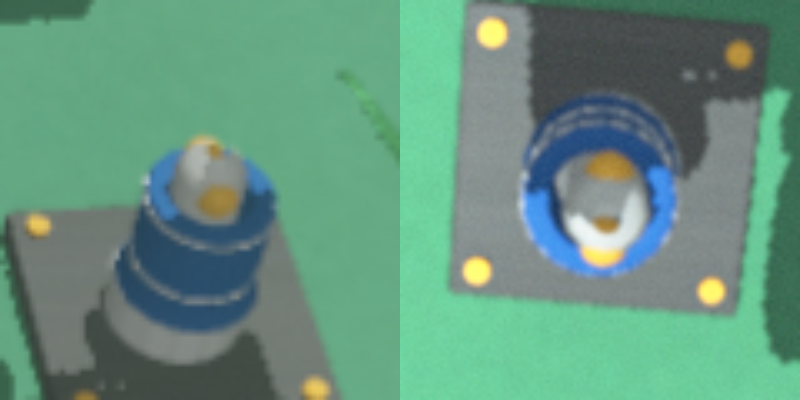

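Rim at z 0.076 (seated), both balls out above it, red sleeve unmoved, and the gripper well clear.

```bash
python3 -c "
from cell import robot
print(robot.hand_in())"
```

```text
the job is handed in; nothing more can be done
None
```

I fitted the large blue sleeve onto the grey spindle, flared end down, pushed it to the shoulder, released it and rose clear. I handed the job in at about 16 s of the 48 s allowed. The hand-in reports no verdict.

- **Seating:** the sleeve's rim is at z ≈ 0.076 m and its foot at about 0.031 m, against the shoulder at 0.030 m. The final push met about 13 N at the seat.
- **Centring:** the sleeve axis is about 2 mm from the rod axis, which is the play in the bore.
- **Balls:** both stand out above the rim at about the same positions as before. I saw this in the scene and wrist views but could not read the joint value. The force readings, taken only at the end of each short move, never showed the 5–20 N push past the balls.
- **Red sleeve:** measured by the scene camera at (0.489, -0.031), the same as at the start.
- **Robot:** the gripper is open, about 19 cm above where it let go, with no contact force beyond sensor noise.
- **Disagreements:** the cameras differed by about 1–3 mm in absolute position, so I aimed by the wrist camera. The scene-camera circle fit to the held sleeve was noisy (about 4 mm), so I used it only as a rough check.

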